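# Load a guide roller spindle: bearing, spacer, keyhole retainer

### The arm

A 6-joint arm with a two-finger parallel gripper is mounted at the origin on a cart in front of the work surface, level with it; the furniture and walls round the work are solid. World frame = base frame: x ahead of the robot, y to its left, z up, the work surface at z = 0. Lengths are in m, angles in rad, forces in N, time in s.
With the tool pointing down it reaches from about 0.35 to 0.975 m from the base axis. Payload 7.1 kg.
Tool frame: the origin (TCP) lies on the mounting face of the last link; the fingertips stand 182 mm ahead of it and the grasp point (between the pads) lies 163 mm ahead of it; z points along the fingers, y is the line along which they close (so a half turn about z gives the same grasp; the last joint's range is limited). The gripper opens to 88 mm and grips with 3 to 60 N. Pads are 20 mm wide; open, the fingers measure 115 mm over their backs; the gripper's body (75 mm by 178 mm) begins 61 mm behind the grasp point.
Start: joints at [1.15, 0.423, 1.63, -0, 1.089, -0.019], TCP at [0.244, 0.575, 0.405] pointing down, gripper open.
Joint ranges: [-3, 3], [-0.9, 2.11], [0.09, 2.58], [-1.31, 4.45], [0.11, 2.69], [-2.54, 2.54]. Speed limits (rad/s): [2.39, 2.39, 3.01, 3.14, 3.14, 3.14].

### API

Orientations are given as a 3x3 rotation matrix whose columns are the frame's x, y, z axes.
In Python, from workcell import sense, optics, r gives the robot as it stands. The module is installed in compiled form; this text tells all that it offers.
- The arm moves only by the tool step_arm, never from a script. Its argument "commands" is a list of rows, each an object of numbers: "dx", "dy", "dz": the shift along the tool's x, y, z in cm; "turn": the turn about the tool's z in rad. In form: [{"dx": .., "dy": .., "dz": .., "turn": ..}, ...]. A call has 1 to 10 rows; each row is the pose to reach, as a shift and turn from the pose commanded when the call began, along the tool's axes at that moment; what a row does not reach only later rows make up. A row lasts 1/8 s, in which the tool goes at most 62.5 mm and 10.7 degrees, less where a joint would pass 70% of its speed; a pose out of reach is approached as far as the arm can. A call with a gripper value outside its range is refused whole. "jaw" is the finger opening in cm, from 0 to 8.78, set as the call begins (left out, the last holds). The fingers move at their own pace and stop on an object; "force" is the grip in N (left out, the last holds). Time passes only in rows, so rows that repeat a pose let the fingers close. It gives the time, the measured TCP pose, the force, the opening and the grip force at its end, in the units of the state.
- sense(): the state, without advancing time (a new reading comes with each control period).
- optics.get_image(name): name is "scene" or "top" or "wrist"; returns a dict with "image" (400x640x3 uint8, red, green, blue), "K" (3x3 intrinsics, pixels), "D" ([k1, k2, p1, p2, k3] as OpenCV has them; the pictures are not rectified), "cam_to_world" (4x4, takes a point from camera to world coordinates); the wrist camera has in their place "tool_from_camera" (4x4, takes a point from camera to tool coordinates, whose origin is the TCP and whose axes are the flange's). Camera axes: x right, y up, looking along -z (the intrinsics and any distortion apply to the point x, -y, -z); pixel columns grow to the right and rows downward; lengths in m; the calibration is good to about 2 mm. A picture is of the moment at which its call begins: read the wrist's pose just before it. There is no depth.
- r.finish_job(): hands the job in; it is judged then, once.
The state is a dict: "t": time; "joints": joint angles; "qvel": joint speeds; "tau": joint torques, N m; "eef_pos": TCP position; "ee_rot": TCP orientation; "ft_force": force on the tool from outside, world axes, zero at the start; "wrist_torque": the same for the moment, N m; "grip_width": opening from 0.0 (shut) to 1.0 (fully open); "grip_force": force on a finger pad.
Only numpy, scipy, OpenCV 4.12 (cv2) and the standard library are available. Lean on these libraries where they do the work, as an engineer would, in place of code of your own. Each camera call takes 0.05 s, during which the arm holds its last target. There are 200 camera calls.

### The job

Build up the sprung spindle on the base block: slide the bearing onto it first, then the spacer sleeve, then the keyhole retainer plate with its recessed face up. Gently press the plate down on the stack against the spring, push it sideways under the spindle's head as far as the keyhole slot allows, and let it come up so that the head sits in the plate's recess and holds the stack. Work by feel, never force the spindle or the parts, and leave the other things on the bench where they are.

Things in the scene. Friction and masses are not known exactly. Their poses are not given: they have to be found in the camera images.
- spindle_base: Fixed wooden block 90 x 90 x 18 mm with four dark bolts; origin at the centre of its underside. An upright steel spindle rises from it (flange diameter 46 up to 26 mm). Not measured, so find it by touch: the spindle's axis stands up to 4 mm from the block's centre along each of the block's x and y axes, and all its heights up to 4 mm above or below nominal. It does not give.
- head_nominal (a point): A point fixed to the block, above its centre, where the middle of the spindle's head top would be, 108 mm over the bench; the real one is up to 4 mm off along each of x, y and z. Head: diameter 12 mm from 101 to 106 mm, tapering to 10 mm at 108. Below it a neck of diameter 7 from 84 to 101 mm, a cone from 78 to 84, then the shaft of diameter 12.
- seat_nominal (a point): Nominal centre of the top of the sprung seat (steel cup, diameter 30) round the shaft, 58 mm over the bench; real one up to 4 mm off along each axis. It sinks under load: 4 N starts it, then 0.8 N per mm, hard stop at 14 mm (15 N). With bearing and spacer on, push the stack 7 to 14 mm down (10 to 15 N) to pass the plate under the head. Over 30 N on the spindle or stack spoils it.
- bearing_mid (a point): Steel ball bearing, a ring of outer diameter 44, height 14, bore 14 mm, 0.1 kg, lying flat on the bench; the point is its centre, half-way up; z is its axis. Either face may be up.
- spacer_mid (a point): Plain aluminium spacer sleeve, outer diameter 32, height 26, bore 14 mm, 0.06 kg, standing on the bench; the point is its centre, half-way up; z is its axis. Either end may be up.
- retainer_mid (a point): Centre, half-way up, of the keyhole retainer: steel plate 62 (its x) x 40 (y) x 10 mm, 0.12 kg, lying recessed face (+z) up. A through hole of diameter 14.5 mm centred at x = -9 mm passes over the head; from it a slot 9.4 mm wide runs to +x and ends round x = +9 mm. With the neck in the slot the plate is pushed 18 mm towards its own -x.
- retainer_recess (a point): The slot's end, x = +9 mm in the plate, half-way up its thickness; axes as the plate's. Round it the upper face has a recess of diameter 15 mm, 3 mm deep, in which the head sits at the end; the spring then holds the seat 4 mm down.
- sanding_block: Bystander: two-tone brown sanding block, 65 x 112 x 32 mm; origin at the centre of its underside. Leave it alone.
- offcut_1: Bystander: small wooden offcut, 41 x 40 x 36 mm; origin at the centre of its underside. Leave it alone.
- offcut_2: Bystander: small wooden offcut, 40 x 40 x 35 mm; origin at the centre of its underside. Leave it alone.
- marking_gauge: Bystander: wooden marking gauge, 45 x 207 x 43 mm; origin at the centre of its underside. Leave it alone.
Mind the look-alikes: they are no part of the job. Leave any blue or red look-alike of the part that bears bearing_mid alone. What is shaped like the part that bears spacer_mid but green is not meant.

How it is judged:
On the way, in this order (a step that is already met when the one before it is completed fails the run):
1. the bearing sits on the spindle's seat (horizontal distance between bearing_mid and spindle_base below 0.009 m and z of bearing_mid in the frame of spindle_base between 0.048 and 0.071 m), for 0.2 s.
2. the spacer stands on the bearing, round the spindle (horizontal distance between spacer_mid and bearing_mid below 0.006 m and distance between spacer_mid and bearing_mid below 0.0225 m and z of spacer_mid in the frame of spindle_base above 0.07 m), for 0.2 s.
At the end, for the whole second after the job is handed in: Bearing on the seat (within 9 mm of the block's axis), spacer on it (within 4 mm sideways, centres 18 to 22.5 mm apart), plate flat on the spacer (0.1 rad), recess up and within 3 mm of the bearing's axis, pressed against the head by the spring (over 1.5 N); all at rest (horizontal distance between bearing_mid and spindle_base below 0.009 m and z of bearing_mid in the frame of spindle_base between 0.048 and 0.069 m and horizontal distance between spacer_mid and bearing_mid below 0.004 m and z of spacer_mid in the frame of spindle_base above 0.07 m and distance between spacer_mid and bearing_mid between 0.018 and 0.0225 m and horizontal distance between retainer_recess and bearing_mid below 0.003 m and distance between retainer_recess and spacer_mid between 0.016 and 0.0205 m and angle between retainer_mid's own z axis and vertical below 0.1 rad and linear speed of each of retainer, spacer below 0.02 m/s and contact force between retainer and spindle_base above 1.5 N); the robot touches nothing.
It fails at once if the spindle, its seat or base is pushed with more than 30 N (contact force between spindle_base and anything else above 30 N).
It fails at once if the plate is pressed on the spacer with more than 30 N (contact force between retainer and spacer above 30 N).
It fails at once if a bystander is moved more than 30 mm (distance of any of sanding_block, offcut_1, offcut_2, marking_gauge from where it was at the start of the episode above 0.03 m).
It also fails if it takes over 72 s, if anything falls off the work surface, if the arm or the gripper's body presses on something with over 40 N, if the wrist force passes 120 N, or if a joint passes its speed limit or range.

## Working session

There is one attempt and no reset: what is moved stays moved. The work goes in short steps, Python scripts to look and compute and a tool call to move; the robot and the scene stay as the last step left them, time stands still between calls to the robot, and variables do not carry over. Pictures are saved under pics/ and viewed, at most 10 in all, crops included, and the job is handed in when it is done.

Besides the shell and the picture viewer there is one more tool, called after "Call:" by a JSON object that holds its "fn" and its "kwargs". step_arm: Moves the arm, as the interface text tells. Its arguments: {"type":"object","properties":{"commands":{"type":"array","items":{"type":"object","properties":{"dx":{"type":"number"},"dy":{"type":"number"},"dz":{"type":"number"},"turn":{"type":"number"}}}},"jaw":{"type":"number"},"force":{"type":"number"}},"required":["commands"]}

```bash
mkdir -p pics; cat > h.py <<'E'
import numpy as np, cv2
from workcell import sense, optics, r
def save(n,f):
    d=optics.get_image(n); cv2.imwrite('pics/'+f,d['image'][:,:,::-1]); np.savez('pics/'+f+'.npz',**d); return d
def c2w(d,s=None):
    if 'cam_to_world' in d: return np.array(d['cam_to_world'])
    T=np.eye(4);T[:3,:3]=s['ee_rot'];T[:3,3]=s['eef_pos'];return T@np.array(d['tool_from_camera'])
def ray(d,px,T):
    p=cv2.undistortPoints(np.array(px,float).reshape(-1,1,2),np.array(d['K']),np.array(d['D'])).reshape(-1,2)
    v=np.c_[p[:,0],-p[:,1],-np.ones(len(p))]@T[:3,:3].T
    return T[:3,3],v
def onz(d,px,z,T):
    o,v=ray(d,px,T); return o+v*((z-o[2])/v[:,2])[:,None]
def proj(d,P,T):
    q=(np.array(P,float).reshape(-1,3)-T[:3,3])@T[:3,:3]
    return cv2.projectPoints(q*[1,-1,-1],np.zeros(3),np.zeros(3),np.array(d['K']),np.array(d['D']))[0].reshape(-1,2)
E
python3 - <<'E'
from h import *
for n in('top','scene'):
    d=save(n,n+'1.png'); print(n,np.round(d['K'],1).tolist(),np.round(d['D'],3),np.round(d['cam_to_world'],3).tolist())
s=sense();print(s)
E
```

```text
top [[438.4, 0.0, 321.8], [0.0, 438.4, 206.4], [0.0, 0.0, 1.0]] [-0.023  0.     0.     0.     0.   ] [[0.029, 0.995, -0.098, 0.437], [-1.0, 0.027, -0.015, 0.023], [-0.012, 0.098, 0.995, 1.24], [0.0, 0.0, 0.0, 1.0]]
scene [[379.4, 0.0, 314.6], [0.0, 379.4, 199.9], [0.0, 0.0, 1.0]] [-0.075  0.     0.     0.     0.   ] [[-0.582, 0.449, -0.678, -0.113], [-0.813, -0.328, 0.481, 0.499], [-0.006, 0.831, 0.556, 0.653], [0.0, 0.0, 0.0, 1.0]]
{'t': 0.1, 'joints': array([ 1.15004502e+00,  4.23778445e-01,  1.63060433e+00, -3.08485159e-05,
        1.08863540e+00, -1.89942730e-02]), 'qvel': array([-7.17854179e-04, -2.73238781e-03, -1.37916557e-03, -2.04938897e-05,
       -2.03974059e-06,  1.14992000e-03]), 'tau': array([-6.90325469e-04, -5.45611668e+01, -2.74324554e+01,  6.45644940e-02,
        1.87712983e-02,  1.71677840e-05]), 'eef_pos': array([0.24427008, 0.57501291, 0.40397414]), 'ee_rot': array([[-9.20380951e-01,  3.91022499e-01, -5.57300719e-04],
       [ 3.91022896e-01,  9.20380015e-01, -1.31235320e-03],
       [-2.31184649e-07, -1.42578223e-03, -9.99998984e-01]]), 'ft_force': array([-0.32378454,  0.62909463,  0.666709  ]), 'wrist_torque': array([0.0068953 , 0.03345211, 0.00914583]), 'grip_force': 0.0, 'grip_width': 0.9986513548295469}
```

View pics/top1.png

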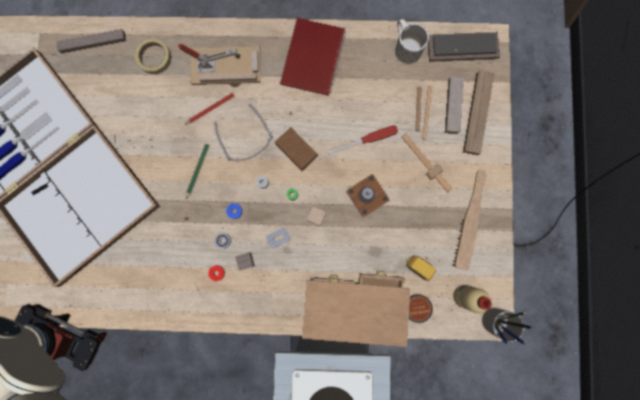

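View pics/scene1.png

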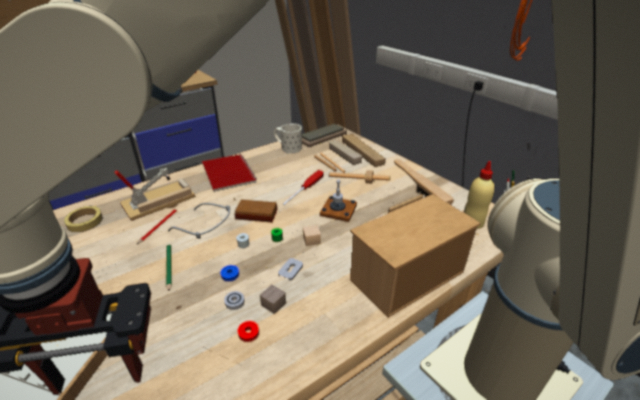

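The top view shows the bearing at (223,241), spacer (263,182), plate (278,238), base (368,195) and offcuts at (315,215) and (245,260). A tall drawer box is at about (357,310).

```bash
python3 - <<'E'
from h import *
d=dict(np.load('pics/top1.png.npz'));T=d['cam_to_world']
for n,p,z in [('bearing',(223,241),.014),('spacer',(263,182),.026),('plate',(278,238),.01),('base',(368,195),.018),('head',(368,193),.108),('off1',(315,215),.036),('off2',(245,260),.036),('blue',(235,211),.014),('red',(217,273),.014),('green',(292,194),.026),('boxL',(304,282),.2),('boxR',(408,345),.2)]:
    print(n,onz(d,[p],z,T).round(4))
w=optics.get_image('wrist');print(np.round(w['tool_from_camera'],4).tolist(),w['K'],w['D'])
E
```

```text
bearing [[0.4532 0.3155 0.014 ]]
spacer [[0.6211 0.2084 0.026 ]]
plate [[0.4661 0.1621 0.01  ]]
base [[ 0.5933 -0.0869  0.018 ]]
head [[ 0.5871 -0.0787  0.108 ]]
off1 [[0.5316 0.0595 0.036 ]]
off2 [[0.4029 0.2472 0.036 ]]
blue [[0.5383 0.2858 0.014 ]]
red [[0.364  0.3279 0.014 ]]
green [[0.5894 0.1258 0.026 ]]
boxL [[0.3604 0.0756 0.2   ]]
boxR [[ 0.2232 -0.1696  0.2   ]]
[[-0.0001, 0.9546, 0.298, 0.0823], [1.0, -0.0001, 0.0005, 0.0002], [0.0005, 0.298, -0.9546, 0.0189], [0.0, 0.0, 0.0, 1.0]] [[283.22943865   0.         317.5316585 ]
 [  0.         283.22943865 201.95154652]
 [  0.           0.           1.        ]] [-0.01806793  0.          0.          0.          0.        ]
```

Call:
{"fn": "step_arm", "kwargs": {"commands": [{"dx": -37,"dy": -21.7,"dz": 5,"turn": -0.4},{"dx": -37,"dy": -21.7,"dz": 5,"turn": -0.4},{"dx": -37,"dy": -21.7,"dz": 5,"turn": -0.4},{"dx": -37,"dy": -21.7,"dz": 5,"turn": -0.4},{"dx": -37,"dy": -21.7,"dz": 5,"turn": -0.4},{"dx": -37,"dy": -21.7,"dz": 5,"turn": -0.4},{"dx": -37,"dy": -21.7,"dz": 5,"turn": -0.4},{"dx": -37,"dy": -21.7,"dz": 5,"turn": -0.4},{"dx": -37,"dy": -21.7,"dz": 5,"turn": -0.4}]}}

```text
t: 1.27
eef_pos: [0.4998, 0.2309, 0.3545]
ee_rot: [[-1.0, 0.003, -0.001], [0.003, 1.0, 0.0], [0.001, 0.0, -1.0]]
ft_force: [0.1, -0.5, -0.2]
grip_width: 0.999
grip_force: 0.0
```

```bash
cat >> h.py <<'E'
def wr(f):
    s=sense(); d=optics.get_image('wrist'); cv2.imwrite('pics/'+f,d['image'][:,:,::-1]); T=c2w(d,s); np.savez('pics/'+f+'.npz',cam_to_world=T,K=d['K'],D=d['D'],image=d['image']); return s,d,T
E
python3 - <<'E'
from h import *
s,d,T=wr('w1.png');d2=save('top','top2.png')
print(s['joints'].round(3),s['eef_pos'],s['ee_rot'].round(4).tolist())
for n,P in dict(bearing=[.453,.3155,.014],spacer=[.621,.208,.026],plate=[.466,.162,.01],head=[.587,-.079,.108]).items(): print(n,proj(d,P,T).round())
E
```

```text
[ 0.411  0.381  1.834  0.     0.928 -1.157] [0.4998083  0.23090863 0.35448721] [[-1.0, 0.0027, -0.0008], [0.0027, 1.0, 0.0001], [0.0008, 0.0001, -1.0]]
bearing [[393. 147.]]
spacer [[300. 283.]]
plate [[257. 158.]]
head [[ -1. 300.]]
```

View pics/w1.png

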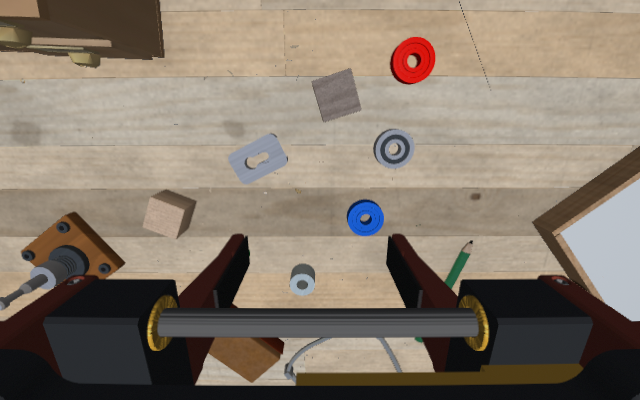

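The wrist view shows the bearing at (394,149), plate (258,159), spacer (302,280), blue ring (366,217), offcuts at (337,95) and (170,213), and the spindle base near (70,260).

```bash
python3 - <<'E'
from h import *
f=dict(np.load('pics/w1.png.npz'));T=f['cam_to_world'];im=f['image']
hsv=cv2.cvtColor(im,cv2.COLOR_RGB2HSV)
m=((hsv[...,1]<55)&((im[...,2].astype(int)-im[...,0])>-6)).astype(np.uint8)*255
out=[]
for n,(x,y),z in [('bearing',(394,149),.014),('plate',(258,159),.01),('spacer',(302,280),.026)]:
    w=38;c=m[y-w:y+w,x-w:x+w]
    cs,h=cv2.findContours(c,cv2.RETR_CCOMP,cv2.CHAIN_APPROX_NONE)
    for k,cc in enumerate(cs):
        if cv2.contourArea(cc)<25: continue
        p=cc.reshape(-1,2)+[x-w,y-w]; P=onz(f,p,z,T)[:,:2]
        print(n,h[0][k][3],'A',cv2.contourArea(cc),'ell/rect',cv2.minAreaRect((P*1000).astype(np.float32)))
    out.append(cv2.resize(np.vstack([im[y-w:y+w,x-w:x+w,::-1],cv2.merge([c]*3)]),None,fx=3.4,fy=3.4,interpolation=cv2.INTER_NEAREST))
cv2.imwrite('pics/c1.png',np.hstack(out))
E
```

```text
bearing -1 A 1210.0 ell/rect ((454.73046875, 316.61883544921875), (45.360321044921875, 43.42475509643555), 48.16188430786133)
bearing 0 A 105.5 ell/rect ((454.6284484863281, 316.2897033691406), (12.356191635131836, 13.74319076538086), 47.05373001098633)
plate -1 A 1773.0 ell/rect ((466.93084716796875, 161.7393798828125), (40.11066436767578, 62.790409088134766), 26.879043579101562)
plate 0 A 237.5 ell/rect ((466.21978759765625, 160.7958526611328), (15.509017944335938, 29.40319061279297), 34.811405181884766)
spacer -1 A 600.0 ell/rect ((666.0654296875, 209.3895721435547), (98.69428253173828, 12.620025634765625), 89.89505004882812)
spacer -1 A 604.5 ell/rect ((616.08251953125, 211.0304718017578), (30.372800827026367, 44.66166687011719), 89.6194839477539)
```

View pics/c1.png

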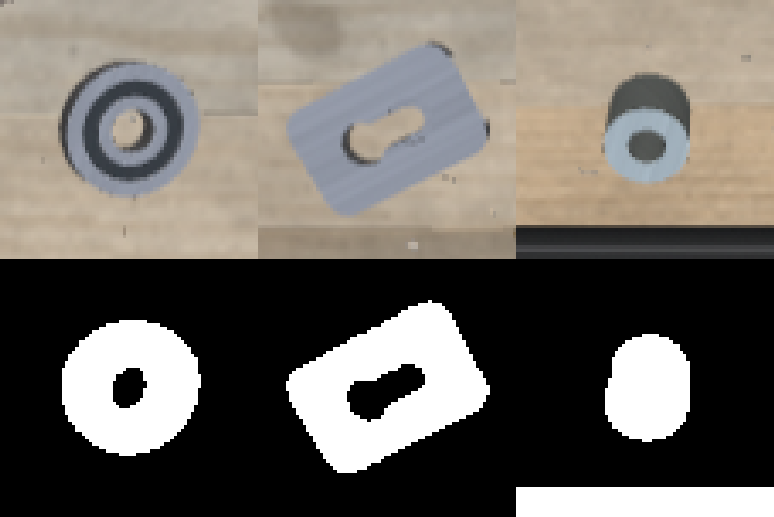

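The crop shows the plate's round hole at lower left (world +x, -y) and its slot running to upper right, so plate +x is about (-0.45, 0.89). Next I move over the bearing for a close look.

Call:
{"fn": "step_arm", "kwargs": {"commands": [{"dx": 4.5,"dy": 8.6,"dz": 5.4},{"dx": 4.5,"dy": 8.6,"dz": 5.4},{"dx": 4.5,"dy": 8.6,"dz": 5.4},{"dx": 4.5,"dy": 8.6,"dz": 5.4}], "jaw": 7}}

```text
schema error: expected keys dx, dy, dz, turn
```

```bash
cat >> h.py <<'E'
def blob(f,P0,z,w=60,smax=55,lo=-6):
    im=f['image'];T=f['cam_to_world'];x,y=proj(f,P0,T)[0].astype(int)
    hsv=cv2.cvtColor(im,cv2.COLOR_RGB2HSV)
    m=((hsv[...,1]<smax)&((im[...,2].astype(int)-im[...,0])>lo)).astype(np.uint8)*255
    y0,x0=max(y-w,0),max(x-w,0)
    cs,h=cv2.findContours(m[y0:y+w,x0:x+w],cv2.RETR_CCOMP,cv2.CHAIN_APPROX_NONE)
    for k,c in enumerate(cs):
        if cv2.contourArea(c)<80: continue
        p=c.reshape(-1,2)+[x0,y0];P=onz(f,p,z,T)[:,:2]*1000
        mr=cv2.minAreaRect(P.astype(np.float32)); e=cv2.fitEllipse(P.astype(np.float32))
        print('hole' if h[0][k][3]>=0 else 'outer',cv2.contourArea(c),'rect',np.round(np.hstack([mr[0],mr[1],mr[2]]),1),'ell',np.round(np.hstack([e[0],e[1]]),1), 'px',p.mean(0).round(1))
E
python3 - <<'E'
from h import *
s,d,T=wr('w2.png');f=dict(np.load('pics/w2.png.npz'))
print(s['eef_pos'],s['ee_rot'].round(4).tolist())
blob(f,[.4547,.3165,.014],.014)
E
```

```text
[0.49933894 0.23189365 0.35472846] [[-1.0, 0.0003, -0.0002], [0.0003, 1.0, 0.0001], [0.0002, 0.0001, -1.0]]
outer 1208.0 rect [454.8 316.9  43.5  45.4   0. ] ell [455.  316.9  42.9  45.3] px [392.9 148.6]
hole 99.5 rect [454.7 316.2  11.6  13.   47.2] ell [454.8 316.1  11.8  13.8] px [392.2 148.8]
```

View pics/w2.png

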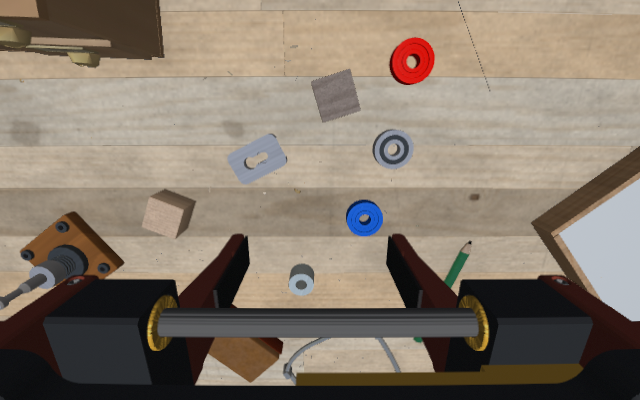

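The move was refused because each row needs a turn value, so this is the same view as before. Retrying.

Call:
{"fn": "step_arm", "kwargs": {"commands": [{"dx": 4.5,"dy": 8.5,"dz": 5.4,"turn": 0},{"dx": 4.5,"dy": 8.5,"dz": 5.4,"turn": 0},{"dx": 4.5,"dy": 8.5,"dz": 5.4,"turn": 0},{"dx": 4.5,"dy": 8.5,"dz": 5.4,"turn": 0}], "jaw": 7}}

```text
t: 1.92
eef_pos: [0.4548, 0.3166, 0.3011]
ee_rot: [[-1.0, -0.0, 0.0], [-0.0, 1.0, 0.0], [-0.0, 0.0, -1.0]]
ft_force: [-0.6, 0.0, 0.1]
grip_width: 0.798
grip_force: 0.0
```

```bash
python3 - <<'E'
from h import *
s,d,T=wr('w3.png');f=dict(np.load('pics/w3.png.npz'))
print(s['eef_pos'],s['ee_rot'].round(4).tolist())
blob(f,[.4547,.3165,.014],.014)
E
```

```text
[0.45483868 0.31658005 0.30105245] [[-1.0, -0.0004, 0.0004], [-0.0004, 1.0, 0.0], [-0.0004, 0.0, -1.0]]
outer 82.5 rect [507.  255.9   5.3  25.7  86.6] ell [509.8 255.6   5.3  31.3] px [259.4 249.1]
outer 1479.0 rect [454.3 317.6  44.5  42.8   0. ] ell [454.5 317.5  42.9  45. ] px [318.5 199.5]
hole 128.0 rect [453.9 317.6  12.9  12.9  44.1] ell [453.8 317.5  11.7  14.4] px [318.5 199.5]
```

Call:
{"fn": "step_arm", "kwargs": {"commands": [{"dx": -13.2,"dy": -39.6,"dz": -9.4,"turn": 0},{"dx": -13.2,"dy": -39.6,"dz": -9.4,"turn": 0},{"dx": -13.2,"dy": -39.6,"dz": -9.4,"turn": 0},{"dx": -13.2,"dy": -39.6,"dz": -9.4,"turn": 0},{"dx": -13.2,"dy": -39.6,"dz": -9.4,"turn": 0},{"dx": -13.2,"dy": -39.6,"dz": -9.4,"turn": 0},{"dx": -13.2,"dy": -39.6,"dz": -9.4,"turn": 0},{"dx": -13.2,"dy": -39.6,"dz": -9.4,"turn": 0},{"dx": -13.2,"dy": -39.6,"dz": -9.4,"turn": 0},{"dx": -13.2,"dy": -39.6,"dz": -9.4,"turn": 0}]}}

```text
t: 3.22
eef_pos: [0.586, -0.0794, 0.3945]
ee_rot: [[-1.0, 0.001, -0.001], [0.001, 1.0, 0.0], [0.001, 0.0, -1.0]]
ft_force: [0.0, 0.2, 0.2]
grip_width: 0.796
grip_force: 0.0
```

```bash
python3 - <<'E'
from h import *
s,d,T=wr('w4.png');f=dict(np.load('pics/w4.png.npz'))
print(s['eef_pos'],s['ee_rot'].round(4).tolist())
p=proj(f,[.587,-.079,.108],T)[0].astype(int);print(p)
c=f['image'][p[1]-60:p[1]+60,p[0]-80:p[0]+80,::-1]
cv2.imwrite('pics/c4.png',cv2.resize(c,None,fx=5,fy=5,interpolation=cv2.INTER_NEAREST))
E
```

```text
[ 0.58595293 -0.07944213  0.39450099] [[-1.0, 0.0009, -0.0007], [0.0009, 1.0, 0.0003], [0.0007, 0.0003, -1.0]]
[317 201]
```

View pics/c4.png

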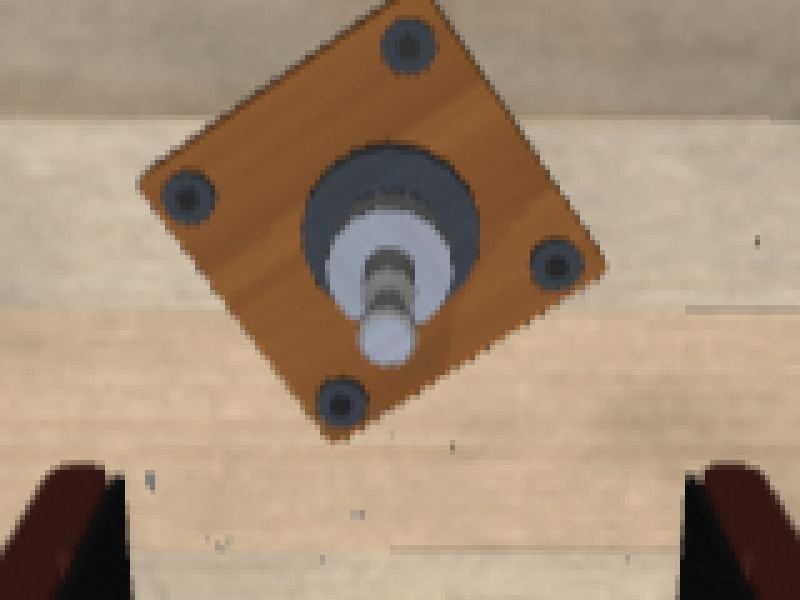

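The crop shows the head top disc at about full-image (314.4,208), the cup centre near (315,195) and the block's four corners. I take a second view shifted sideways for parallax.

Call:
{"fn": "step_arm", "kwargs": {"commands": [{"dx": 0,"dy": 12,"dz": 0,"turn": 0},{"dx": 0,"dy": 12,"dz": 0,"turn": 0},{"dx": 0,"dy": 12,"dz": 0,"turn": 0},{"dx": 0,"dy": 12,"dz": 0,"turn": 0}]}}

```text
t: 3.78
eef_pos: [0.5864, 0.0403, 0.3945]
ee_rot: [[-1.0, -0.0, -0.0], [-0.0, 1.0, -0.0], [0.0, -0.0, -1.0]]
ft_force: [0.3, -0.5, -0.7]
grip_width: 0.797
grip_force: 0.0
```

```bash
cat > hd.py <<'E'
from h import *
def disc(fn,guess):
    f=dict(np.load('pics/'+fn+'.npz'));T=f['cam_to_world'];im=f['image']
    x,y=np.round(proj(f,guess,T)[0]).astype(int);w=14
    g=cv2.cvtColor(im,cv2.COLOR_RGB2GRAY);hsv=cv2.cvtColor(im,cv2.COLOR_RGB2HSV)
    m=((g>140)&(im[...,2].astype(int)>im[...,0])).astype(np.uint8)[y-w-6:y+w+7,x-w-6:x+w+7]
    n,l,st,c=cv2.connectedComponentsWithStats(m)
    o=[(st[k,4],(c[k]+[x-w-6,y-w-6]).round(2),st[k,:4]) for k in range(1,n) if st[k,4]>30]
    return f,T,o,m
E
python3 - <<'E'
from hd import *
s,d,T=wr('w5.png');print(s['eef_pos'])
for fn in('w4.png','w5.png'):
    f,T,o,m=disc(fn,[.594,-.082,.108]);print(o);print('\n'.join(''.join('.#'[v] for v in r_) for r_ in m))
    for q in o: print(onz(f,[q[1]],.108,T).round(4))
E
```

```text
[0.58642679 0.0402697  0.39453872]
[(np.int32(193), array([314.62, 194.93]), array([ 8,  0, 24, 16], dtype=int32)), (np.int32(76), array([313.83, 208.3 ]), array([14, 15, 10, 10], dtype=int32))]
.........#####################...........
.........########.....#########..........
........########........########.........
........#######..........#######.........
........#######..........#######.........
........#######..........#######.........
........######...........#######.........
........######...........#######.........
........######...........#######.........
........######...........######..........
.........#####............#####..........
.........#####...........######..........
..........####...........#####...........
...........####..........####............
...........###...........###.............
................######...##..............
................#######..................
...............########..................
...............#########.................
...............#########.................
..............##########.................
...............########
[... 2109 characters left out ...]
..............
.........................................
.........................................
.........................................
.........................................
.........................................
.........................................
.........................................
.........................................
.........................................
.........................................
.........................................
.........................................
.........................................
.........................................
.........................................
[[ 0.5754 -0.0698  0.108 ]]
[[ 0.5936 -0.0833  0.108 ]]
```

Call:
{"fn": "step_arm", "kwargs": {"commands": [{"dx": 13.2,"dy": 27.7,"dz": 10,"turn": 0},{"dx": 13.2,"dy": 27.7,"dz": 10,"turn": 0},{"dx": 13.2,"dy": 27.7,"dz": 10,"turn": 0},{"dx": 13.2,"dy": 27.7,"dz": 10,"turn": 0},{"dx": 13.2,"dy": 27.7,"dz": 10,"turn": 0},{"dx": 13.2,"dy": 27.7,"dz": 10,"turn": 0},{"dx": 13.2,"dy": 27.7,"dz": 15,"turn": 0},{"dx": 13.2,"dy": 27.7,"dz": 19,"turn": 0},{"dx": 13.2,"dy": 27.7,"dz": 21,"turn": 0},{"dx": 13.2,"dy": 27.7,"dz": 21,"turn": 0}]}}

```text
t: 5.08
eef_pos: [0.4561, 0.3159, 0.1842]
ee_rot: [[-1.0, 0.003, -0.001], [0.003, 1.0, -0.001], [0.001, -0.001, -1.0]]
ft_force: [1.1, 0.3, 0.1]
grip_width: 0.794
grip_force: 0.0
```

Call:
{"fn": "step_arm", "kwargs": {"commands": [{"dx": 0,"dy": 0,"dz": 0,"turn": 0},{"dx": 0,"dy": 0,"dz": 0,"turn": 0},{"dx": 0,"dy": 0,"dz": 0,"turn": 0},{"dx": 0,"dy": 0,"dz": 0,"turn": 0},{"dx": 0,"dy": 0,"dz": 0,"turn": 0},{"dx": 0,"dy": 0,"dz": 0,"turn": 0}], "jaw": 3.5, "force": 20}}

```text
t: 5.82
eef_pos: [0.4555, 0.317, 0.1853]
ee_rot: [[-1.0, 0.002, 0.001], [0.002, 1.0, 0.0], [-0.001, 0.0, -1.0]]
ft_force: [0.1, -1.4, 5.2]
grip_width: 0.498
grip_force: 20.0
```

Call:
{"fn": "step_arm", "kwargs": {"commands": [{"dx": 0,"dy": 0,"dz": -4,"turn": 0},{"dx": 0,"dy": 0,"dz": -10,"turn": 0},{"dx": -13.9,"dy": -40,"dz": -13,"turn": 0},{"dx": -13.9,"dy": -40,"dz": -13,"turn": 0},{"dx": -13.9,"dy": -40,"dz": -13,"turn": 0},{"dx": -13.9,"dy": -40,"dz": -13,"turn": 0},{"dx": -13.9,"dy": -40,"dz": -13,"turn": 0},{"dx": -13.9,"dy": -40,"dz": -13,"turn": 0},{"dx": -13.9,"dy": -40,"dz": -13,"turn": 0},{"dx": -13.9,"dy": -40,"dz": -13,"turn": 0}]}}

```text
t: 7.08
eef_pos: [0.5942, -0.0863, 0.3148]
ee_rot: [[-1.0, 0.006, 0.001], [0.006, 1.0, -0.0], [-0.001, -0.0, -1.0]]
ft_force: [-0.8, -0.4, -1.3]
grip_width: 0.497
grip_force: 20.0
```

Call:
{"fn": "step_arm", "kwargs": {"commands": [{"dx": 0,"dy": 0,"dz": 0,"turn": 0},{"dx": 0,"dy": 0,"dz": 0,"turn": 0}]}}

```text
t: 7.32
eef_pos: [0.593, -0.082, 0.3143]
ee_rot: [[-1.0, 0.0, -0.001], [0.0, 1.0, 0.0], [0.001, 0.0, -1.0]]
ft_force: [0.5, -0.2, -1.6]
grip_width: 0.498
grip_force: 20.0
```

```bash
python3 - <<'E'
from h import *
s,d,T=wr('w6.png');f=dict(np.load('pics/w6.png.npz'))
e=s['eef_pos'];print(e,s['ft_force'].round(2))
blob(f,e+[0,0,-.171],e[2]-.171,w=70)
cv2.imwrite('pics/c6.png',cv2.resize(f['image'][100:400,170:470,::-1],None,fx=2,fy=2))
E
```

```text
[ 0.59295229 -0.08199381  0.31433805] [ 0.46 -0.19 -1.57]
outer 106.5 rect [561.7 -58.5   6.8   6.8  44.5] ell [561.8 -58.6   6.8   6.9] px [358.7 208.3]
outer 11269.5 rect [596.1 -82.5  91.   93.7  90. ] ell [609.2 -82.3  81.9 103.5] px [316.8 271.9]
hole 2349.0 rect [614.1 -81.6  57.4  31.1  90. ] ell [616.9 -81.7  33.1  61. ] px [317.8 293.2]
hole 195.0 rect [589.2 -81.9  10.2  10.   47.6] ell [589.4 -81.9   8.3  12. ] px [317.5 252.2]
outer 104.0 rect [ 552.1 -111.1    6.8    5.8   90. ] ell [ 552.  -111.2    6.1    7.1] px [264.9 191.7]
```

View pics/c6.png

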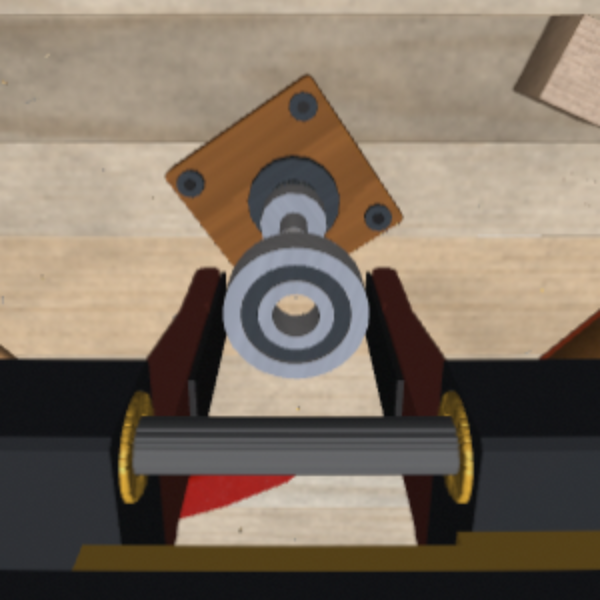

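The crop shows the bearing held squarely, its top face centred at full-image (318,257), with the spindle behind it.

```bash
python3 - <<'E'
from h import *
f=dict(np.load('pics/w6.png.npz'));T=f['cam_to_world']
print(onz(f,[(318,256.8),(318,257.5),(282,257),(354.5,257),(318,224.5),(318,289)],.3143-.171,T).round(4))
E
```

```text
[[ 0.5924 -0.0816  0.1433]
 [ 0.5928 -0.0816  0.1433]
 [ 0.5925 -0.1032  0.1433]
 [ 0.5925 -0.0597  0.1433]
 [ 0.5716 -0.0816  0.1433]
 [ 0.6148 -0.0816  0.1433]]
```

Call:
{"fn": "step_arm", "kwargs": {"commands": [{"dx": -0.06,"dy": -0.11,"dz": 0.5,"turn": 0},{"dx": -0.06,"dy": -0.11,"dz": 1,"turn": 0},{"dx": -0.06,"dy": -0.11,"dz": 1.4,"turn": 0},{"dx": -0.06,"dy": -0.11,"dz": 1.4,"turn": 0},{"dx": -0.06,"dy": -0.11,"dz": 1.4,"turn": 0},{"dx": -0.06,"dy": -0.11,"dz": 1.4,"turn": 0}]}}

```text
t: 8.12
eef_pos: [0.5942, -0.0845, 0.3009]
ee_rot: [[-1.0, 0.002, 0.0], [0.002, 1.0, -0.0], [-0.0, -0.0, -1.0]]
ft_force: [0.5, 0.3, -0.5]
grip_width: 0.495
grip_force: 20.0
```

```bash
python3 - <<'E'
from h import *
s=sense();print(s['eef_pos'].round(4),s['ft_force'].round(2),s['qvel'].round(4))
E
```

```text
[ 0.5942 -0.0845  0.3009] [ 0.48  0.27 -0.49] [ 0.0008 -0.0016 -0.001  -0.     -0.0003  0.0011]
```

Call:
{"fn": "step_arm", "kwargs": {"commands": [{"dx": 0.04,"dy": 0.14,"dz": 0.3,"turn": 0},{"dx": 0.04,"dy": 0.14,"dz": 0.3,"turn": 0},{"dx": 0.04,"dy": 0.14,"dz": 0.3,"turn": 0}]}}

```text
t: 8.5
eef_pos: [0.5937, -0.083, 0.2977]
ee_rot: [[-1.0, 0.002, -0.0], [0.002, 1.0, 0.0], [0.0, 0.0, -1.0]]
ft_force: [-0.5, 0.2, -0.7]
grip_width: 0.496
grip_force: 20.0
```

Call:
{"fn": "step_arm", "kwargs": {"commands": [{"dx": 0,"dy": 0,"dz": 0.2,"turn": 0},{"dx": 0,"dy": 0,"dz": 0.4,"turn": 0},{"dx": 0,"dy": 0,"dz": 0.5,"turn": 0}]}}

```text
t: 8.88
eef_pos: [0.5936, -0.0831, 0.2924]
ee_rot: [[-1.0, 0.002, -0.0], [0.002, 1.0, 0.0], [0.0, 0.0, -1.0]]
ft_force: [-0.3, 0.8, -1.1]
grip_width: 0.499
grip_force: 20.0
```

Bottom is at about 107 mm with no contact. Continuing in small steps.

Call:
{"fn": "step_arm", "kwargs": {"commands": [{"dx": 0,"dy": 0,"dz": 0.2,"turn": 0},{"dx": 0,"dy": 0,"dz": 0.4,"turn": 0},{"dx": 0,"dy": 0,"dz": 0.4,"turn": 0}]}}

```text
t: 9.25
eef_pos: [0.5936, -0.0831, 0.2885]
ee_rot: [[-1.0, 0.002, -0.0], [0.002, 1.0, 0.0], [0.0, 0.0, -1.0]]
ft_force: [0.1, 0.1, -1.6]
grip_width: 0.501
grip_force: 20.0
```

Call:
{"fn": "step_arm", "kwargs": {"commands": [{"dx": 0,"dy": 0,"dz": 0.2,"turn": 0},{"dx": 0,"dy": 0,"dz": 0.5,"turn": 0},{"dx": 0,"dy": 0,"dz": 0.5,"turn": 0}]}}

```text
t: 9.62
eef_pos: [0.5936, -0.083, 0.2833]
ee_rot: [[-1.0, 0.002, -0.001], [0.002, 1.0, 0.0], [0.001, 0.0, -1.0]]
ft_force: [-0.0, 0.9, -0.8]
grip_width: 0.5
grip_force: 20.0
```

Call:
{"fn": "step_arm", "kwargs": {"commands": [{"dx": 0,"dy": 0,"dz": 0.5,"turn": 0},{"dx": 0,"dy": 0,"dz": 1.0,"turn": 0},{"dx": 0,"dy": 0,"dz": 1.5,"turn": 0},{"dx": 0,"dy": 0,"dz": 2.0,"turn": 0},{"dx": 0,"dy": 0,"dz": 2.5,"turn": 0},{"dx": 0,"dy": 0,"dz": 3.0,"turn": 0},{"dx": 0,"dy": 0,"dz": 3.3,"turn": 0},{"dx": 0,"dy": 0,"dz": 3.3,"turn": 0}]}}

```text
t: 10.62
eef_pos: [0.5936, -0.083, 0.2504]
ee_rot: [[-1.0, 0.002, -0.0], [0.002, 1.0, 0.0], [0.0, 0.0, -1.0]]
ft_force: [0.8, 0.2, -1.2]
grip_width: 0.499
grip_force: 20.0
```

Call:
{"fn": "step_arm", "kwargs": {"commands": [{"dx": 0,"dy": 0,"dz": 0.2,"turn": 0},{"dx": 0,"dy": 0,"dz": 0.4,"turn": 0},{"dx": 0,"dy": 0,"dz": 0.5,"turn": 0}]}}

```text
t: 11.0
eef_pos: [0.5937, -0.0831, 0.2456]
ee_rot: [[-1.0, 0.002, -0.0], [0.002, 1.0, 0.0], [0.0, 0.0, -1.0]]
ft_force: [-0.4, -0.6, -1.0]
grip_width: 0.495
grip_force: 20.0
```

Call:
{"fn": "step_arm", "kwargs": {"commands": [{"dx": 0,"dy": 0,"dz": 0.1,"turn": 0},{"dx": 0,"dy": 0,"dz": 0.2,"turn": 0},{"dx": 0,"dy": 0,"dz": 0.2,"turn": 0}]}}

```text
t: 11.38
eef_pos: [0.5937, -0.0831, 0.2437]
ee_rot: [[-1.0, 0.002, -0.0], [0.002, 1.0, 0.0], [0.0, 0.0, -1.0]]
ft_force: [0.7, -1.3, -0.4]
grip_width: 0.497
grip_force: 20.0
```

Call:
{"fn": "step_arm", "kwargs": {"commands": [{"dx": 0,"dy": 0,"dz": 0.1,"turn": 0},{"dx": 0,"dy": 0,"dz": 0.2,"turn": 0},{"dx": 0,"dy": 0,"dz": 0.2,"turn": 0}]}}

```text
t: 11.75
eef_pos: [0.5938, -0.0831, 0.2419]
ee_rot: [[-1.0, 0.002, 0.0], [0.002, 1.0, -0.0], [-0.0, -0.0, -1.0]]
ft_force: [-2.2, -0.5, 4.1]
grip_width: 0.496
grip_force: 20.0
```

Call:
{"fn": "step_arm", "kwargs": {"commands": [{"dx": 0,"dy": 0,"dz": 0,"turn": 0},{"dx": 0,"dy": 0,"dz": 0,"turn": 0},{"dx": 0,"dy": 0,"dz": 0,"turn": 0},{"dx": 0,"dy": 0,"dz": 0,"turn": 0}], "jaw": 6.5}}

```text
t: 12.25
eef_pos: [0.5937, -0.0831, 0.2416]
ee_rot: [[-1.0, 0.002, -0.0], [0.002, 1.0, -0.0], [0.0, -0.0, -1.0]]
ft_force: [0.2, -0.8, -0.1]
grip_width: 0.743
grip_force: 0.0
```

Call:
{"fn": "step_arm", "kwargs": {"commands": [{"dx": 0,"dy": 0,"dz": -4,"turn": 0},{"dx": 0,"dy": 0,"dz": -8,"turn": 0},{"dx": -2.6,"dy": 29.2,"dz": -8,"turn": 0},{"dx": -2.6,"dy": 29.2,"dz": -7.1,"turn": 0},{"dx": -2.6,"dy": 29.2,"dz": -7.1,"turn": 0},{"dx": -2.6,"dy": 29.2,"dz": -7.1,"turn": 0},{"dx": -2.6,"dy": 29.2,"dz": -7.1,"turn": 0},{"dx": -2.6,"dy": 29.2,"dz": -7.1,"turn": 0},{"dx": -2.6,"dy": 29.2,"dz": -7.1,"turn": 0},{"dx": -2.6,"dy": 29.2,"dz": -7.1,"turn": 0}]}}

```text
t: 13.5
eef_pos: [0.6202, 0.2075, 0.3126]
ee_rot: [[-1.0, 0.003, -0.0], [0.003, 1.0, -0.0], [0.0, -0.0, -1.0]]
ft_force: [0.7, -0.2, -0.1]
grip_width: 0.739
grip_force: 0.0
```

```bash
python3 - <<'E'
from h import *
s,d,T=wr('w7.png');f=dict(np.load('pics/w7.png.npz'))
e=s['eef_pos'];print(e.round(4))
im=f['image'];g=cv2.cvtColor(im,cv2.COLOR_RGB2GRAY)
x,y=proj(f,[.618,.209,.026],T)[0].astype(int);w=40
m=((g>125)&(im[...,2].astype(int)-im[...,0]>5)).astype(np.uint8)[y-w:y+w,x-w:x+w]
for c in cv2.findContours(m,cv2.RETR_CCOMP,cv2.CHAIN_APPROX_NONE)[0]:
    if cv2.contourArea(c)<60: continue
    P=(onz(f,c.reshape(-1,2)+[x-w,y-w],.026,T)[:,:2]*1000).astype(np.float32)
    print(cv2.contourArea(c),cv2.fitEllipse(P),cv2.minAreaRect(P))
# bearing on the seat (top cam)
save('top','top3.png')
E
```

```text
[0.6202 0.2075 0.3126]
715.0 ((622.2496948242188, 210.8697509765625), (30.487319946289062, 30.77840232849121), 92.97193908691406) ((622.1859741210938, 210.8677978515625), (29.874629974365234, 30.124486923217773), 89.81073760986328)
169.5 ((622.44873046875, 210.82191467285156), (14.789204597473145, 15.254402160644531), 20.242435455322266) ((622.3119506835938, 211.0660400390625), (14.394492149353027, 15.212574005126953), 45.96263885498047)
```

Call:
{"fn": "step_arm", "kwargs": {"commands": [{"dx": -0.18,"dy": 0.34,"dz": 5,"turn": 0},{"dx": -0.18,"dy": 0.34,"dz": 9,"turn": 0},{"dx": -0.18,"dy": 0.34,"dz": 12.3,"turn": 0},{"dx": -0.18,"dy": 0.34,"dz": 12.3,"turn": 0},{"dx": -0.18,"dy": 0.34,"dz": 12.3,"turn": 0}]}}

```text
t: 14.22
eef_pos: [0.6227, 0.2119, 0.1909]
ee_rot: [[-1.0, 0.003, 0.001], [0.003, 1.0, 0.0], [-0.001, 0.0, -1.0]]
ft_force: [-0.0, 1.0, 0.8]
grip_width: 0.74
grip_force: 0.0
```

Call:
{"fn": "step_arm", "kwargs": {"commands": [{"dx": 0,"dy": 0,"dz": 0,"turn": 0},{"dx": 0,"dy": 0,"dz": 0,"turn": 0},{"dx": 0,"dy": 0,"dz": 0,"turn": 0},{"dx": 0,"dy": 0,"dz": 0,"turn": 0},{"dx": 0,"dy": 0,"dz": 0,"turn": 0},{"dx": 0,"dy": 0,"dz": 0,"turn": 0}], "jaw": 2.4, "force": 20}}

```text
t: 14.98
eef_pos: [0.6222, 0.2123, 0.1901]
ee_rot: [[-1.0, 0.002, 0.0], [0.002, 1.0, 0.0], [-0.0, 0.0, -1.0]]
ft_force: [-1.2, -0.5, 6.2]
grip_width: 0.367
grip_force: 20.0
```

Call:
{"fn": "step_arm", "kwargs": {"commands": [{"dx": 0,"dy": 0,"dz": -5,"turn": 0},{"dx": 0,"dy": 0,"dz": -11,"turn": 0},{"dx": 2.8,"dy": -29.5,"dz": -13,"turn": 0},{"dx": 2.8,"dy": -29.5,"dz": -13,"turn": 0},{"dx": 2.8,"dy": -29.5,"dz": -13,"turn": 0},{"dx": 2.8,"dy": -29.5,"dz": -13,"turn": 0},{"dx": 2.8,"dy": -29.5,"dz": -13,"turn": 0},{"dx": 2.8,"dy": -29.5,"dz": -13,"turn": 0},{"dx": 2.8,"dy": -29.5,"dz": -13,"turn": 0},{"dx": 2.8,"dy": -29.5,"dz": -13,"turn": 0}]}}

```text
t: 16.23
eef_pos: [0.5936, -0.0814, 0.3194]
ee_rot: [[-1.0, 0.0, -0.001], [0.0, 1.0, 0.0], [0.001, 0.0, -1.0]]
ft_force: [0.4, -0.2, -0.3]
grip_width: 0.366
grip_force: 20.0
```

Call:
{"fn": "step_arm", "kwargs": {"commands": [{"dx": 0,"dy": 0,"dz": 0,"turn": 0},{"dx": 0,"dy": 0,"dz": 0,"turn": 0},{"dx": 0,"dy": 0,"dz": 0,"turn": 0},{"dx": 0,"dy": 0,"dz": 0,"turn": 0}]}}

```text
t: 16.73
eef_pos: [0.5935, -0.0826, 0.3197]
ee_rot: [[-1.0, 0.002, 0.0], [0.002, 1.0, -0.0], [-0.0, -0.0, -1.0]]
ft_force: [0.1, -0.1, -1.9]
grip_width: 0.368
grip_force: 20.0
```

```bash
python3 - <<'E'
from h import *
s,d,T=wr('w8.png');f=dict(np.load('pics/w8.png.npz'))
e=s['eef_pos'];print(e.round(4),s['ft_force'].round(2));z=e[2]-.164
im=f['image'];g=cv2.cvtColor(im,cv2.COLOR_RGB2GRAY)
x,y=proj(f,e+[0,0,-.164],T)[0].astype(int);w=50;print(x,y)
m=((g>125)&(im[...,2].astype(int)-im[...,0]>5)).astype(np.uint8)[y-w:y+w,x-w:x+w]
for c in cv2.findContours(m,cv2.RETR_CCOMP,cv2.CHAIN_APPROX_NONE)[0]:
    if cv2.contourArea(c)<60: continue
    P=(onz(f,c.reshape(-1,2)+[x-w,y-w],z,T)[:,:2]*1000).astype(np.float32)
    print(cv2.contourArea(c),cv2.fitEllipse(P),cv2.minAreaRect(P))
cv2.imwrite('pics/c8.png',cv2.resize(im[100:400,170:470,::-1],None,fx=2,fy=2))
E
```

```text
[ 0.5935 -0.0826  0.3197] [ 0.06 -0.12 -1.89]
317 263
2044.0 ((593.8931884765625, -82.59138488769531), (31.185943603515625, 31.217979431152344), 94.92969512939453) ((593.8618774414062, -82.61203002929688), (31.39493751525879, 31.395790100097656), 28.457792282104492)
446.0 ((594.017822265625, -82.52362823486328), (14.49822998046875, 14.793476104736328), 89.3511962890625) ((594.142578125, -82.55803680419922), (14.276009559631348, 14.577086448669434), 47.73946762084961)
76.5 ((567.19384765625, -71.48574829101562), (3.385622501373291, 10.692439079284668), 71.39606475830078) ((567.3392333984375, -71.498046875), (3.6714935302734375, 10.056894302368164), 71.01403045654297)
79.5 ((567.2858276367188, -94.0167007446289), (3.480285882949829, 11.197495460510254), 109.45913696289062) ((567.5667724609375, -93.93157196044922), (10.615583419799805, 3.6729235649108887), 18.726818084716797)
```

Call:
{"fn": "step_arm", "kwargs": {"commands": [{"dx": 0,"dy": -0.04,"dz": 0.7,"turn": 0},{"dx": 0,"dy": -0.04,"dz": 1.4,"turn": 0},{"dx": 0,"dy": -0.04,"dz": 1.9,"turn": 0},{"dx": 0,"dy": -0.04,"dz": 1.9,"turn": 0},{"dx": 0,"dy": -0.04,"dz": 2.1,"turn": 0},{"dx": 0,"dy": -0.04,"dz": 2.3,"turn": 0},{"dx": 0,"dy": -0.04,"dz": 2.3,"turn": 0}]}}

```text
t: 17.65
eef_pos: [0.5935, -0.0831, 0.2966]
ee_rot: [[-1.0, 0.002, -0.0], [0.002, 1.0, 0.0], [0.0, 0.0, -1.0]]
ft_force: [0.2, 0.7, -1.8]
grip_width: 0.364
grip_force: 20.0
```

Call:
{"fn": "step_arm", "kwargs": {"commands": [{"dx": 0,"dy": 0,"dz": 0.2,"turn": 0},{"dx": 0,"dy": 0,"dz": 0.4,"turn": 0},{"dx": 0,"dy": 0,"dz": 0.4,"turn": 0}]}}

```text
t: 18.02
eef_pos: [0.5934, -0.083, 0.2925]
ee_rot: [[-1.0, 0.002, -0.0], [0.002, 1.0, 0.0], [0.0, 0.0, -1.0]]
ft_force: [-0.2, 0.4, -0.1]
grip_width: 0.366
grip_force: 20.0
```

Call:
{"fn": "step_arm", "kwargs": {"commands": [{"dx": 0,"dy": 0,"dz": 0.2,"turn": 0},{"dx": 0,"dy": 0,"dz": 0.4,"turn": 0},{"dx": 0,"dy": 0,"dz": 0.4,"turn": 0}]}}

```text
t: 18.4
eef_pos: [0.5934, -0.0831, 0.2885]
ee_rot: [[-1.0, 0.002, -0.0], [0.002, 1.0, 0.0], [0.0, 0.0, -1.0]]
ft_force: [0.1, -0.1, -0.3]
grip_width: 0.368
grip_force: 20.0
```

Call:
{"fn": "step_arm", "kwargs": {"commands": [{"dx": 0,"dy": 0,"dz": 0.5,"turn": 0},{"dx": 0,"dy": 0,"dz": 1.0,"turn": 0},{"dx": 0,"dy": 0,"dz": 1.5,"turn": 0},{"dx": 0,"dy": 0,"dz": 2.0,"turn": 0},{"dx": 0,"dy": 0,"dz": 2.4,"turn": 0},{"dx": 0,"dy": 0,"dz": 2.4,"turn": 0}]}}

```text
t: 19.15
eef_pos: [0.5934, -0.0831, 0.2643]
ee_rot: [[-1.0, 0.002, -0.001], [0.002, 1.0, 0.0], [0.001, 0.0, -1.0]]
ft_force: [-0.7, 1.4, -0.8]
grip_width: 0.365
grip_force: 20.0
```

Call:
{"fn": "step_arm", "kwargs": {"commands": [{"dx": 0,"dy": 0,"dz": 0.1,"turn": 0},{"dx": 0,"dy": 0,"dz": 0.2,"turn": 0},{"dx": 0,"dy": 0,"dz": 0.2,"turn": 0}]}}

```text
t: 19.52
eef_pos: [0.5935, -0.0831, 0.2627]
ee_rot: [[-1.0, 0.002, 0.0], [0.002, 1.0, -0.0], [-0.0, -0.0, -1.0]]
ft_force: [-0.3, -0.3, -0.6]
grip_width: 0.369
grip_force: 20.0
```

Call:
{"fn": "step_arm", "kwargs": {"commands": [{"dx": 0,"dy": 0,"dz": 0.1,"turn": 0},{"dx": 0,"dy": 0,"dz": 0.15,"turn": 0},{"dx": 0,"dy": 0,"dz": 0.15,"turn": 0}]}}

```text
t: 19.9
eef_pos: [0.5936, -0.0831, 0.2614]
ee_rot: [[-1.0, 0.002, 0.0], [0.002, 1.0, -0.0], [-0.0, -0.0, -1.0]]
ft_force: [-0.5, 0.2, 2.1]
grip_width: 0.366
grip_force: 20.0
```

Call:
{"fn": "step_arm", "kwargs": {"commands": [{"dx": 0,"dy": 0,"dz": 0,"turn": 0},{"dx": 0,"dy": 0,"dz": 0,"turn": 0},{"dx": 0,"dy": 0,"dz": 0,"turn": 0},{"dx": 0,"dy": 0,"dz": 0,"turn": 0}], "jaw": 5.8}}

```text
t: 20.4
eef_pos: [0.5935, -0.0831, 0.2611]
ee_rot: [[-1.0, 0.002, -0.0], [0.002, 1.0, 0.0], [0.0, 0.0, -1.0]]
ft_force: [0.4, 0.4, 0.2]
grip_width: 0.664
grip_force: 0.0
```

Call:
{"fn": "step_arm", "kwargs": {"commands": [{"dx": 0,"dy": 0,"dz": -3,"turn": 0},{"dx": 0,"dy": 0,"dz": -6,"turn": 0},{"dx": 12.7,"dy": 24.5,"dz": -6,"turn": 1.1},{"dx": 12.7,"dy": 24.5,"dz": -4,"turn": 1.1},{"dx": 12.7,"dy": 24.5,"dz": -3.6,"turn": 1.1},{"dx": 12.7,"dy": 24.5,"dz": -3.6,"turn": 1.1},{"dx": 12.7,"dy": 24.5,"dz": -3.6,"turn": 1.1},{"dx": 12.7,"dy": 24.5,"dz": -3.6,"turn": 1.1},{"dx": 12.7,"dy": 24.5,"dz": -3.6,"turn": 1.1},{"dx": 12.7,"dy": 24.5,"dz": -3.6,"turn": 1.1}]}}

```text
t: 21.65
eef_pos: [0.4672, 0.1619, 0.2973]
ee_rot: [[-0.454, 0.891, 0.0], [0.891, 0.454, 0.0], [-0.0, 0.0, -1.0]]
ft_force: [0.4, -0.8, 0.0]
grip_width: 0.658
grip_force: 0.0
```

```bash
python3 - <<'E'
from h import *
s,d,T=wr('w9.png');f=dict(np.load('pics/w9.png.npz'))
print(s['eef_pos'],s['ee_rot'].round(4).tolist(),s['qvel'].round(3))
blob(f,[.467,.162,.01],.01,w=60)
im=f['image'];x,y=proj(f,[.467,.162,.01],T)[0].astype(int)
d3=dict(np.load('pics/top3.png.npz'))
a=cv2.resize(im[y-50:y+50,x-50:x+50,::-1],(400,400),interpolation=cv2.INTER_NEAREST)
d4=save('top','top4.png');b=cv2.resize(d4['image'][165:225,338:398,::-1],(400,400),interpolation=cv2.INTER_CUBIC)
cv2.imwrite('pics/c9.png',np.hstack([a,b]))
E
```

```text
[0.46716317 0.16189842 0.29727244] [[-0.4544, 0.8908, 0.0002], [0.8908, 0.4544, 0.0001], [-0.0001, 0.0002, -1.0]] [-0.007 -0.002 -0.001  0.001 -0.     0.004]
outer 123.0 rect [442.8  90.8  10.6  26.   24.2] ell [445.4  88.    9.4  28.4] px [267.4 250.1]
outer 127.0 rect [536.5 137.3  10.4  29.2  49.8] ell [540.3 135.6   9.3  30.6] px [367.7 249.5]
outer 2300.0 rect [466.8 162.2  40.2  62.2  26.5] ell [467.  162.1  44.3  71.5] px [317.4 199.1]
hole 303.0 rect [467.  162.2  15.   29.   27. ] ell [467.8 160.5  13.8  31.2] px [317.5 200.9]
```

View pics/c9.png

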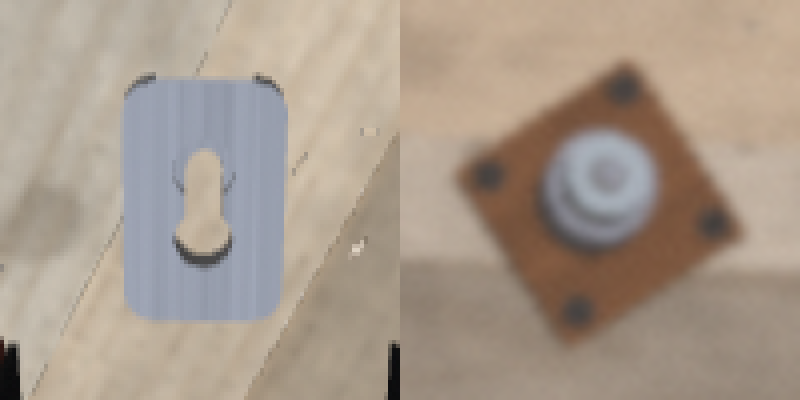

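The left crop shows the plate lying recess up, slot end at the top (tool +x) and round hole below. The right one (top camera) shows bearing and spacer on the spindle. Now I grasp the plate.

Call:
{"fn": "step_arm", "kwargs": {"commands": [{"dx": 0,"dy": 0,"dz": 5,"turn": 0},{"dx": 0,"dy": 0,"dz": 9,"turn": 0},{"dx": 0,"dy": 0,"dz": 11.3,"turn": 0},{"dx": 0,"dy": 0,"dz": 11.3,"turn": 0},{"dx": 0,"dy": 0,"dz": 11.3,"turn": 0}]}}

```text
t: 22.38
eef_pos: [0.4672, 0.1618, 0.1841]
ee_rot: [[-0.452, 0.892, -0.0], [0.892, 0.452, -0.0], [0.0, -0.0, -1.0]]
ft_force: [-0.0, 0.0, -0.9]
grip_width: 0.661
grip_force: 0.0
```

Call:
{"fn": "step_arm", "kwargs": {"commands": [{"dx": 0,"dy": 0,"dz": 0,"turn": 0},{"dx": 0,"dy": 0,"dz": 0,"turn": 0},{"dx": 0,"dy": 0,"dz": 0,"turn": 0},{"dx": 0,"dy": 0,"dz": 0,"turn": 0},{"dx": 0,"dy": 0,"dz": 0,"turn": 0}], "jaw": 3.2, "force": 45}}

```text
t: 23.0
eef_pos: [0.4671, 0.1621, 0.1844]
ee_rot: [[-0.452, 0.892, 0.0], [0.892, 0.452, 0.0], [-0.0, 0.0, -1.0]]
ft_force: [-0.3, -1.8, 3.8]
grip_width: 0.45
grip_force: 45.0
```

Call:
{"fn": "step_arm", "kwargs": {"commands": [{"dx": 0,"dy": 0,"dz": -5,"turn": 0},{"dx": 0,"dy": 0,"dz": -11,"turn": 0},{"dx": -26.7,"dy": 0.2,"dz": -13.5,"turn": 0},{"dx": -26.7,"dy": 0.2,"dz": -13.5,"turn": 0},{"dx": -26.7,"dy": 0.2,"dz": -13.5,"turn": 0},{"dx": -26.7,"dy": 0.2,"dz": -13.5,"turn": 0},{"dx": -26.7,"dy": 0.2,"dz": -13.5,"turn": 0},{"dx": -26.7,"dy": 0.2,"dz": -13.5,"turn": 0},{"dx": -26.7,"dy": 0.2,"dz": -13.5,"turn": 0},{"dx": -26.7,"dy": 0.2,"dz": -13.5,"turn": 0}]}}

```text
t: 24.25
eef_pos: [0.5888, -0.0736, 0.3189]
ee_rot: [[-0.454, 0.891, -0.001], [0.891, 0.454, 0.0], [0.001, -0.001, -1.0]]
ft_force: [0.7, -0.4, -0.9]
grip_width: 0.448
grip_force: 45.0
```

Call:
{"fn": "step_arm", "kwargs": {"commands": [{"dx": 0,"dy": 0,"dz": 0,"turn": 0},{"dx": 0,"dy": 0,"dz": 0,"turn": 0},{"dx": 0,"dy": 0,"dz": 0,"turn": 0}]}}

```text
t: 24.62
eef_pos: [0.5894, -0.0749, 0.3192]
ee_rot: [[-0.452, 0.892, 0.0], [0.892, 0.452, -0.0], [-0.0, 0.0, -1.0]]
ft_force: [-0.6, 0.4, -0.4]
grip_width: 0.45
grip_force: 45.0
```

```bash
python3 - <<'E'
from h import *
s,d,T=wr('w10.png');f=dict(np.load('pics/w10.png.npz'))
e=s['eef_pos'];R=s['ee_rot'];print(e,R.round(4).tolist(),s['ft_force'].round(2))
z=e[2]-.1744
blob(f,[e[0],e[1],z],z,w=80)
x,y=proj(f,[e[0],e[1],z],T)[0].astype(int);print(x,y)
cv2.imwrite('pics/c10.png',cv2.resize(f['image'][y-75:y+75,x-100:x+100,::-1],(800,600),interpolation=cv2.INTER_NEAREST))
E
```

```text
[ 0.58938149 -0.07488798  0.31923181] [[-0.4523, 0.8919, 0.0001], [0.8919, 0.4523, -0.0], [-0.0001, 0.0, -1.0]] [-0.58  0.44 -0.44]
outer 131.0 rect [643.2 -78.1   7.7  19.3  31.8] ell [643.3 -76.8   7.6  19.3] px [391.1 290.6]
outer 194.5 rect [ 561.4 -124.6    9.    28.2   21.8] ell [ 561.5 -125.9    9.1   33.9] px [241.9 295. ]
outer 12365.5 rect [592.9 -81.7  99.4 102.9  26.9] ell [599.1 -93.9  89.6 111.3] px [318.  280.2]
hole 1164.0 rect [600.8 -97.2  52.9  29.   26.9] ell [601.4 -97.9  33.3  51.9] px [317.9 296.3]
hole 305.5 rect [591.8 -80.1  13.6  12.5  26.9] ell [592.  -80.   13.1  13.3] px [317.3 262.6]
outer 112.5 rect [549.  -44.3   6.8   7.   24.9] ell [549.  -44.2   6.7   7.1] px [277.9 181.9]
317 254
```

View pics/c10.png

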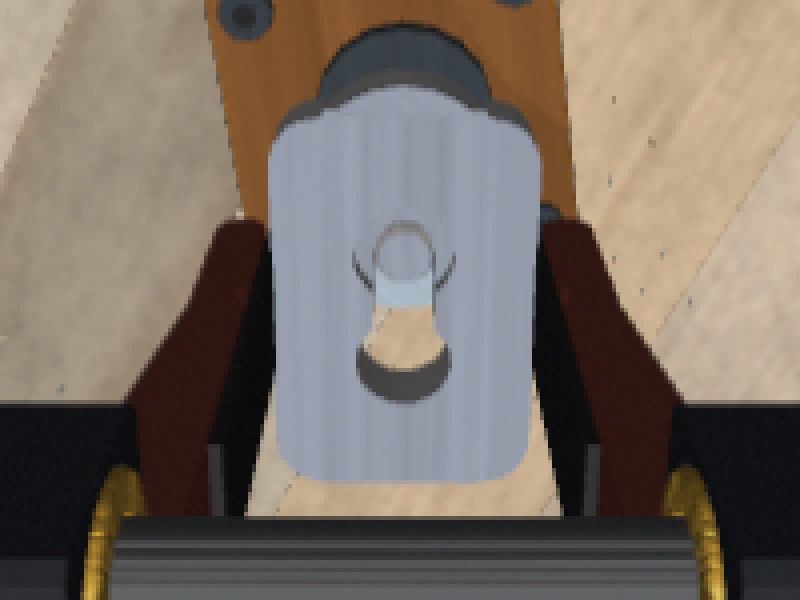

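The crop shows the plate square in the grip: hole rim bottom at px (318,280), plate lower edge at row 300, and the head top seen through the slot at about (318,242).

```bash
python3 - <<'E'
from h import *
f=dict(np.load('pics/w10.png.npz'));T=f['cam_to_world'];z=.3192-.1744
e=np.array([.58938,-.07489]);R=np.array([[-.4523,.8919],[.8919,.4523]])
for n,p,zz in [('holebottom -16.25',(318,280),z),('plate lower -31',(317.5,299.7),z),('plate left/right',(285,240),z),('r',(352,240),z),('hole L',(306.3,270),z),('hole R',(329.8,270),z),('head',(318,242.2),.108)]:
    P=onz(f,[p],zz,T)[0][:2]; print(n,P.round(4),'tool',((P-e)@R*1000).round(2))
E
```

```text
holebottom -16.25 [ 0.5978 -0.0905] tool [-17.75   0.4 ]
plate lower -31 [ 0.6041 -0.1037] tool [-32.4    0.09]
plate left/right [ 0.5676 -0.0749] tool [  9.86 -19.44]
r [ 0.6035 -0.0567] tool [ 9.87 20.82]
hole L [ 0.588  -0.0874] tool [-10.59  -6.89]
hole R [ 0.6011 -0.0808] tool [-10.58   7.75]
head [ 0.5939 -0.0828] tool [-9.11  0.41]
```

Call:
{"fn": "step_arm", "kwargs": {"commands": [{"dx": 0.05,"dy": 0,"dz": 0.8,"turn": 0},{"dx": 0.05,"dy": 0,"dz": 1.6,"turn": 0},{"dx": 0.05,"dy": 0,"dz": 2.3,"turn": 0},{"dx": 0.05,"dy": 0,"dz": 2.3,"turn": 0},{"dx": 0.05,"dy": 0,"dz": 2.5,"turn": 0},{"dx": 0.05,"dy": 0,"dz": 2.5,"turn": 0}]}}

```text
t: 25.42
eef_pos: [0.5892, -0.0747, 0.2942]
ee_rot: [[-0.452, 0.892, 0.0], [0.892, 0.452, -0.0], [-0.0, 0.0, -1.0]]
ft_force: [-0.6, -1.1, -1.1]
grip_width: 0.447
grip_force: 45.0
```

Call:
{"fn": "step_arm", "kwargs": {"commands": [{"dx": 0,"dy": 0,"dz": 0.15,"turn": 0},{"dx": 0,"dy": 0,"dz": 0.3,"turn": 0},{"dx": 0,"dy": 0,"dz": 0.3,"turn": 0}]}}

```text
t: 25.8
eef_pos: [0.5891, -0.0746, 0.2911]
ee_rot: [[-0.452, 0.892, -0.0], [0.892, 0.452, 0.0], [0.0, -0.0, -1.0]]
ft_force: [1.1, -0.6, -1.2]
grip_width: 0.449
grip_force: 45.0
```

Call:
{"fn": "step_arm", "kwargs": {"commands": [{"dx": 0,"dy": 0,"dz": 0.1,"turn": 0},{"dx": 0,"dy": 0,"dz": 0.2,"turn": 0},{"dx": 0,"dy": 0,"dz": 0.2,"turn": 0}]}}

```text
t: 26.18
eef_pos: [0.5891, -0.0746, 0.2891]
ee_rot: [[-0.452, 0.892, -0.0], [0.892, 0.452, 0.0], [0.0, -0.0, -1.0]]
ft_force: [0.3, -0.3, -0.2]
grip_width: 0.449
grip_force: 45.0
```

Call:
{"fn": "step_arm", "kwargs": {"commands": [{"dx": 0,"dy": 0,"dz": 0.1,"turn": 0},{"dx": 0,"dy": 0,"dz": 0.2,"turn": 0},{"dx": 0,"dy": 0,"dz": 0.2,"turn": 0}]}}

```text
t: 26.55
eef_pos: [0.5891, -0.0747, 0.2871]
ee_rot: [[-0.452, 0.892, -0.0], [0.892, 0.452, -0.0], [0.0, -0.0, -1.0]]
ft_force: [0.0, 0.2, -1.4]
grip_width: 0.447
grip_force: 45.0
```

Call:
{"fn": "step_arm", "kwargs": {"commands": [{"dx": 0,"dy": 0,"dz": 0.1,"turn": 0},{"dx": 0,"dy": 0,"dz": 0.25,"turn": 0},{"dx": 0,"dy": 0,"dz": 0.4,"turn": 0},{"dx": 0,"dy": 0,"dz": 0.4,"turn": 0}]}}

```text
t: 27.05
eef_pos: [0.5891, -0.0747, 0.283]
ee_rot: [[-0.452, 0.892, -0.0], [0.892, 0.452, 0.0], [0.0, -0.0, -1.0]]
ft_force: [0.1, 0.2, -1.1]
grip_width: 0.446
grip_force: 45.0
```

Call:
{"fn": "step_arm", "kwargs": {"commands": [{"dx": 0,"dy": 0,"dz": 0.1,"turn": 0},{"dx": 0,"dy": 0,"dz": 0.2,"turn": 0},{"dx": 0,"dy": 0,"dz": 0.2,"turn": 0}]}}

```text
t: 27.42
eef_pos: [0.5893, -0.0747, 0.2813]
ee_rot: [[-0.452, 0.892, 0.0], [0.892, 0.452, -0.0], [-0.0, 0.0, -1.0]]
ft_force: [-0.9, 0.5, 0.9]
grip_width: 0.45
grip_force: 45.0
```

Call:
{"fn": "step_arm", "kwargs": {"commands": [{"dx": 0,"dy": 0,"dz": 0.15,"turn": 0},{"dx": 0,"dy": 0,"dz": 0.3,"turn": 0},{"dx": 0,"dy": 0,"dz": 0.3,"turn": 0}]}}

```text
t: 27.8
eef_pos: [0.5893, -0.0747, 0.2783]
ee_rot: [[-0.452, 0.892, 0.0], [0.892, 0.452, -0.0], [-0.0, 0.0, -1.0]]
ft_force: [-0.2, 0.6, 4.5]
grip_width: 0.449
grip_force: 45.0
```

Call:
{"fn": "step_arm", "kwargs": {"commands": [{"dx": 0,"dy": 0,"dz": 0.15,"turn": 0},{"dx": 0,"dy": 0,"dz": 0.3,"turn": 0},{"dx": 0,"dy": 0,"dz": 0.3,"turn": 0}]}}

```text
t: 28.18
eef_pos: [0.5893, -0.0747, 0.2754]
ee_rot: [[-0.452, 0.892, 0.0], [0.892, 0.452, -0.0], [-0.0, 0.0, -1.0]]
ft_force: [-1.4, 0.3, 6.5]
grip_width: 0.448
grip_force: 45.0
```

Call:
{"fn": "step_arm", "kwargs": {"commands": [{"dx": 0,"dy": 0,"dz": 0.15,"turn": 0},{"dx": 0,"dy": 0,"dz": 0.3,"turn": 0},{"dx": 0,"dy": 0,"dz": 0.4,"turn": 0},{"dx": 0,"dy": 0,"dz": 0.4,"turn": 0}]}}

```text
t: 28.68
eef_pos: [0.5893, -0.0747, 0.2717]
ee_rot: [[-0.452, 0.892, 0.001], [0.892, 0.452, -0.0], [-0.0, 0.0, -1.0]]
ft_force: [-1.9, 1.3, 10.0]
grip_width: 0.447
grip_force: 45.0
```

Call:
{"fn": "step_arm", "kwargs": {"commands": [{"dx": 0,"dy": 0,"dz": 0.1,"turn": 0},{"dx": -0.2,"dy": 0,"dz": 0.1,"turn": 0},{"dx": -0.4,"dy": 0,"dz": 0.1,"turn": 0},{"dx": -0.4,"dy": 0,"dz": 0.1,"turn": 0}]}}

```text
t: 29.18
eef_pos: [0.5909, -0.0776, 0.2707]
ee_rot: [[-0.452, 0.892, -0.001], [0.892, 0.452, 0.001], [0.002, 0.0, -1.0]]
ft_force: [-3.0, 5.7, 10.1]
grip_width: 0.448
grip_force: 45.0
```

Call:
{"fn": "step_arm", "kwargs": {"commands": [{"dx": -0.2,"dy": 0,"dz": 0,"turn": 0},{"dx": -0.4,"dy": 0,"dz": 0,"turn": 0},{"dx": -0.6,"dy": 0,"dz": 0,"turn": 0},{"dx": -0.6,"dy": 0,"dz": 0,"turn": 0}]}}

```text
t: 29.68
eef_pos: [0.5936, -0.0829, 0.2707]
ee_rot: [[-0.452, 0.892, -0.0], [0.892, 0.452, 0.002], [0.002, 0.0, -1.0]]
ft_force: [-2.2, 5.8, 10.1]
grip_width: 0.45
grip_force: 45.0
```

Call:
{"fn": "step_arm", "kwargs": {"commands": [{"dx": -0.2,"dy": 0,"dz": 0,"turn": 0},{"dx": -0.4,"dy": 0,"dz": 0,"turn": 0},{"dx": -0.6,"dy": 0,"dz": 0,"turn": 0},{"dx": -0.6,"dy": 0,"dz": 0,"turn": 0}]}}

```text
t: 30.18
eef_pos: [0.5964, -0.0882, 0.2707]
ee_rot: [[-0.452, 0.892, -0.0], [0.892, 0.452, 0.002], [0.002, 0.0, -1.0]]
ft_force: [-2.8, 5.3, 10.0]
grip_width: 0.447
grip_force: 45.0
```

Call:
{"fn": "step_arm", "kwargs": {"commands": [{"dx": -0.1,"dy": 0,"dz": 0,"turn": 0},{"dx": -0.1,"dy": 0,"dz": 0,"turn": 0}]}}

```text
t: 30.42
eef_pos: [0.5968, -0.089, 0.2707]
ee_rot: [[-0.452, 0.892, -0.001], [0.892, 0.452, 0.002], [0.002, 0.0, -1.0]]
ft_force: [-2.7, 4.9, 9.2]
grip_width: 0.447
grip_force: 45.0
```

Call:
{"fn": "step_arm", "kwargs": {"commands": [{"dx": -0.1,"dy": 0,"dz": 0,"turn": 0},{"dx": -0.1,"dy": 0,"dz": 0,"turn": 0}]}}

```text
t: 30.68
eef_pos: [0.5972, -0.0899, 0.2707]
ee_rot: [[-0.452, 0.892, -0.0], [0.892, 0.452, 0.002], [0.002, 0.0, -1.0]]
ft_force: [-2.6, 5.3, 10.1]
grip_width: 0.449
grip_force: 45.0
```

Call:
{"fn": "step_arm", "kwargs": {"commands": [{"dx": -0.1,"dy": 0,"dz": 0,"turn": 0},{"dx": -0.1,"dy": 0,"dz": 0,"turn": 0}]}}

```text
t: 30.92
eef_pos: [0.5977, -0.0908, 0.2707]
ee_rot: [[-0.452, 0.892, -0.001], [0.892, 0.452, 0.002], [0.002, 0.0, -1.0]]
ft_force: [-2.9, 4.5, 10.3]
grip_width: 0.449
grip_force: 45.0
```

Call:
{"fn": "step_arm", "kwargs": {"commands": [{"dx": -0.05,"dy": 0,"dz": 0,"turn": 0},{"dx": -0.05,"dy": 0,"dz": 0,"turn": 0}]}}

```text
t: 31.18
eef_pos: [0.5978, -0.0912, 0.2707]
ee_rot: [[-0.452, 0.892, -0.001], [0.892, 0.452, 0.002], [0.002, 0.0, -1.0]]
ft_force: [-2.2, 5.6, 10.2]
grip_width: 0.452
grip_force: 45.0
```

Call:
{"fn": "step_arm", "kwargs": {"commands": [{"dx": -0.05,"dy": 0,"dz": 0,"turn": 0},{"dx": -0.05,"dy": 0,"dz": 0,"turn": 0}]}}

```text
t: 31.42
eef_pos: [0.5981, -0.0917, 0.2707]
ee_rot: [[-0.452, 0.892, -0.001], [0.892, 0.452, 0.002], [0.002, 0.0, -1.0]]
ft_force: [-3.7, 5.3, 10.0]
grip_width: 0.446
grip_force: 45.0
```

Call:
{"fn": "step_arm", "kwargs": {"commands": [{"dx": -0.05,"dy": 0,"dz": 0,"turn": 0},{"dx": -0.05,"dy": 0,"dz": 0,"turn": 0}]}}

```text
t: 31.68
eef_pos: [0.5983, -0.0921, 0.2707]
ee_rot: [[-0.452, 0.892, -0.001], [0.892, 0.452, 0.002], [0.002, 0.0, -1.0]]
ft_force: [-3.5, 6.0, 10.2]
grip_width: 0.449
grip_force: 45.0
```

Call:
{"fn": "step_arm", "kwargs": {"commands": [{"dx": -0.05,"dy": 0,"dz": 0,"turn": 0},{"dx": -0.05,"dy": 0,"dz": 0,"turn": 0},{"dx": -0.05,"dy": 0,"dz": 0,"turn": 0}]}}

```text
t: 32.05
eef_pos: [0.5984, -0.0924, 0.2707]
ee_rot: [[-0.452, 0.892, -0.001], [0.892, 0.452, 0.002], [0.002, 0.0, -1.0]]
ft_force: [-3.6, 7.1, 10.1]
grip_width: 0.451
grip_force: 45.0
```

Call:
{"fn": "step_arm", "kwargs": {"commands": [{"dx": 0.11,"dy": 0,"dz": 0,"turn": 0},{"dx": 0.12,"dy": 0,"dz": -0.15,"turn": 0},{"dx": 0.12,"dy": 0,"dz": -0.3,"turn": 0},{"dx": 0.12,"dy": 0,"dz": -0.4,"turn": 0},{"dx": 0.12,"dy": 0,"dz": -0.4,"turn": 0}]}}

```text
t: 32.67
eef_pos: [0.598, -0.0917, 0.2745]
ee_rot: [[-0.452, 0.892, -0.0], [0.892, 0.452, 0.001], [0.001, 0.0, -1.0]]
ft_force: [-1.4, 4.0, 6.5]
grip_width: 0.447
grip_force: 45.0
```

Call:
{"fn": "step_arm", "kwargs": {"commands": [{"dx": 0,"dy": 0,"dz": -0.1,"turn": 0},{"dx": 0,"dy": 0,"dz": -0.1,"turn": 0}]}}

```text
t: 32.92
eef_pos: [0.598, -0.0917, 0.2754]
ee_rot: [[-0.452, 0.892, -0.0], [0.892, 0.452, 0.001], [0.001, 0.0, -1.0]]
ft_force: [-1.9, 3.9, 6.1]
grip_width: 0.451
grip_force: 45.0
```

Call:
{"fn": "step_arm", "kwargs": {"commands": [{"dx": 0,"dy": 0,"dz": -0.05,"turn": 0},{"dx": 0,"dy": 0,"dz": -0.05,"turn": 0}]}}

```text
t: 33.17
eef_pos: [0.5981, -0.0917, 0.2758]
ee_rot: [[-0.452, 0.892, -0.0], [0.892, 0.452, 0.001], [0.001, 0.0, -1.0]]
ft_force: [-2.6, 4.5, 4.7]
grip_width: 0.45
grip_force: 45.0
```

Call:
{"fn": "step_arm", "kwargs": {"commands": [{"dx": 0.03,"dy": 0,"dz": -0.05,"turn": 0},{"dx": 0.03,"dy": 0,"dz": -0.05,"turn": 0}]}}

```text
t: 33.42
eef_pos: [0.5979, -0.0915, 0.2763]
ee_rot: [[-0.452, 0.892, -0.0], [0.892, 0.452, 0.001], [0.001, 0.0, -1.0]]
ft_force: [-0.3, 3.7, 6.0]
grip_width: 0.445
grip_force: 45.0
```

Call:
{"fn": "step_arm", "kwargs": {"commands": [{"dx": 0,"dy": 0,"dz": -0.05,"turn": 0},{"dx": 0,"dy": 0,"dz": -0.05,"turn": 0}]}}

```text
t: 33.67
eef_pos: [0.5979, -0.0915, 0.2767]
ee_rot: [[-0.452, 0.892, -0.0], [0.892, 0.452, 0.001], [0.001, 0.0, -1.0]]
ft_force: [-1.2, 3.5, 5.8]
grip_width: 0.448
grip_force: 45.0
```

Call:
{"fn": "step_arm", "kwargs": {"commands": [{"dx": 0,"dy": 0,"dz": -0.05,"turn": 0},{"dx": 0,"dy": 0,"dz": -0.05,"turn": 0}]}}

```text
t: 33.92
eef_pos: [0.5979, -0.0915, 0.2772]
ee_rot: [[-0.452, 0.892, -0.0], [0.892, 0.452, 0.001], [0.001, 0.0, -1.0]]
ft_force: [-1.6, 3.2, 4.5]
grip_width: 0.448
grip_force: 45.0
```

Call:
{"fn": "step_arm", "kwargs": {"commands": [{"dx": 0,"dy": 0,"dz": -0.05,"turn": 0},{"dx": 0,"dy": 0,"dz": -0.05,"turn": 0}]}}

```text
t: 34.17
eef_pos: [0.598, -0.0919, 0.2777]
ee_rot: [[-0.452, 0.892, -0.0], [0.892, 0.452, 0.0], [0.0, 0.0, -1.0]]
ft_force: [-1.6, 4.1, 5.7]
grip_width: 0.45
grip_force: 45.0
```

Call:
{"fn": "step_arm", "kwargs": {"commands": [{"dx": 0,"dy": 0,"dz": -0.05,"turn": 0},{"dx": 0,"dy": 0,"dz": -0.05,"turn": 0}]}}

```text
t: 34.42
eef_pos: [0.598, -0.092, 0.2781]
ee_rot: [[-0.452, 0.892, -0.0], [0.892, 0.452, 0.0], [0.0, 0.0, -1.0]]
ft_force: [-0.3, 4.7, 4.2]
grip_width: 0.452
grip_force: 45.0
```

Call:
{"fn": "step_arm", "kwargs": {"commands": [{"dx": 0,"dy": 0,"dz": -0.05,"turn": 0},{"dx": 0,"dy": 0,"dz": -0.05,"turn": 0}]}}

```text
t: 34.67
eef_pos: [0.5979, -0.092, 0.2786]
ee_rot: [[-0.452, 0.892, -0.0], [0.892, 0.452, 0.0], [0.0, -0.0, -1.0]]
ft_force: [-0.7, 4.2, 3.3]
grip_width: 0.446
grip_force: 45.0
```

Call:
{"fn": "step_arm", "kwargs": {"commands": [{"dx": 0,"dy": 0,"dz": -0.05,"turn": 0},{"dx": 0,"dy": 0,"dz": -0.05,"turn": 0}]}}

```text
t: 34.92
eef_pos: [0.5979, -0.092, 0.2788]
ee_rot: [[-0.452, 0.892, -0.0], [0.892, 0.452, 0.0], [0.0, -0.0, -1.0]]
ft_force: [0.3, 4.8, -2.3]
grip_width: 0.446
grip_force: 45.0
```

```bash
python3 - <<'E'
from h import *
s,d,T=wr('w11.png');print(s['eef_pos'].round(4),s['ft_force'].round(2),s['wrist_torque'].round(3))
f=dict(np.load('pics/w11.png.npz'));e=s['eef_pos']
x,y=proj(f,e+[0,0,-.1744],T)[0].astype(int);print(x,y)
cv2.imwrite('pics/c11.png',cv2.resize(f['image'][y-75:y+75,x-100:x+100,::-1],(800,600),interpolation=cv2.INTER_NEAREST))
E
```

```text
[ 0.5979 -0.092   0.2788] [ 0.26  4.76 -2.31] [ 0.814 -0.036  0.059]
317 254
```

View pics/c11.png

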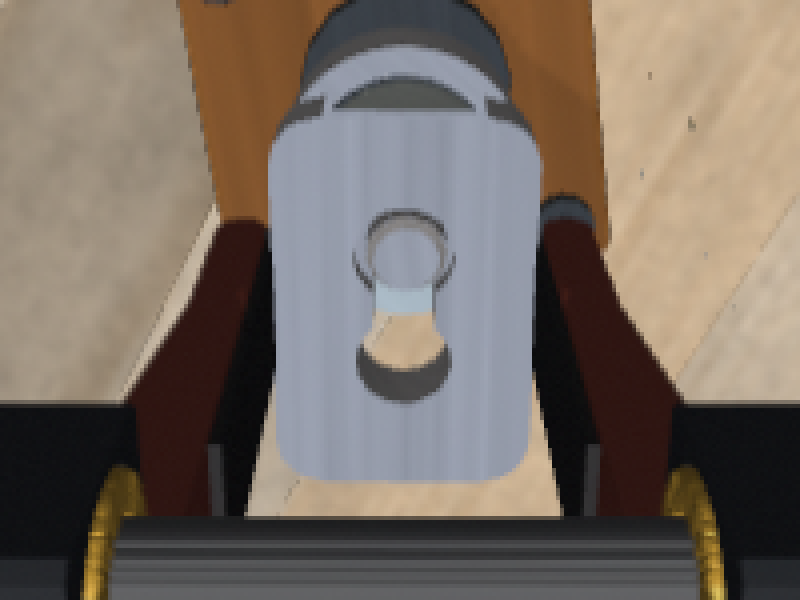

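The crop shows the head sitting inside the recess, and Fz flipped sign, so the head holds the plate. I ease the load slightly and release.

Call:
{"fn": "step_arm", "kwargs": {"commands": [{"dx": 0,"dy": 0,"dz": 0.02,"turn": 0},{"dx": 0,"dy": 0,"dz": 0.02,"turn": 0}], "force": 10}}

```text
t: 35.22
eef_pos: [0.5979, -0.0921, 0.2788]
ee_rot: [[-0.452, 0.892, -0.0], [0.892, 0.452, -0.0], [0.0, -0.0, -1.0]]
ft_force: [-0.7, 4.0, -1.8]
grip_width: 0.452
grip_force: 10.0
```

Call:
{"fn": "step_arm", "kwargs": {"commands": [{"dx": 0,"dy": 0,"dz": 0,"turn": 0},{"dx": 0,"dy": 0,"dz": 0,"turn": 0},{"dx": 0,"dy": 0,"dz": 0,"turn": 0},{"dx": 0,"dy": 0,"dz": 0,"turn": 0}], "jaw": 6}}

```text
t: 35.72
eef_pos: [0.598, -0.0922, 0.2791]
ee_rot: [[-0.452, 0.892, 0.0], [0.892, 0.452, -0.0], [-0.0, 0.0, -1.0]]
ft_force: [0.1, 0.7, 0.1]
grip_width: 0.68
grip_force: 0.0
```

Call:
{"fn": "step_arm", "kwargs": {"commands": [{"dx": 0,"dy": 0,"dz": -3,"turn": 0},{"dx": 0,"dy": 0,"dz": -7,"turn": 0},{"dx": 0,"dy": 0,"dz": -11.6,"turn": 0},{"dx": 0,"dy": 0,"dz": -11.6,"turn": 0},{"dx": 0,"dy": 0,"dz": -11.6,"turn": 0},{"dx": 0,"dy": 0,"dz": -11.6,"turn": 0}]}}

```text
t: 36.48
eef_pos: [0.5975, -0.092, 0.3934]
ee_rot: [[-0.452, 0.892, -0.003], [0.892, 0.452, 0.0], [0.002, -0.002, -1.0]]
ft_force: [0.5, -0.5, -1.1]
grip_width: 0.686
grip_force: 0.0
```

```bash
python3 - <<'E'
from h import *
s,d,T=wr('w12.png');f=dict(np.load('pics/w12.png.npz'));e=s['eef_pos'];R=s['ee_rot'][:2,:2]
print(e.round(4),s['ft_force'].round(2))
im=f['image'];z=.1035
x,y=proj(f,[e[0],e[1],z],T)[0].astype(int);print(x,y)
g=cv2.cvtColor(im,cv2.COLOR_RGB2GRAY)
print('\n'.join(' '.join('%3d'%v for v in r_) for r_ in g[y-16:y+14,x-12:x+13]))
for n,p,zz in [('head',(0,0),.107)]: pass
hp=proj(f,[.5937,-.083,.107],T)[0];print('head expected px',hp)
E
```

```text
[ 0.5975 -0.092   0.3934] [ 0.47 -0.46 -1.06]
318 200
162 159 160 160 164 164 161 155 160 160 161 149 137 132 142 156 157 156 152 154 159 164 164 162 160
162 159 160 160 164 165 161 156 160 148 139 110 104 102 105 118 134 157 151 154 159 164 163 162 160
162 159 159 160 164 165 161 155 147 110 109 116 119 117 109  99  98 134 153 154 160 165 163 162 160
162 160 160 160 164 164 160 154 126 116 120 141 141 139 135 131 116 106 133 155 160 164 164 161 160
162 159 160 160 164 164 159 143 122 134 142 154 153 151 151 153 142 119 105 155 159 165 164 161 160
162 159 160 160 164 164 157 120 129 143 156 162 161 156 159 163 156 138 125 143 159 165 164 162 160
162 159 160 160 164 162 156 129 135 155 161 163 161 156 159 162 164 155 133 146 158 165 164 162 160
162 159 160 160 164 162 156 139 145 158 161 163 162 158 160 162 164 162 128 150 159 164 164 162 160
162 158 160 160 164 162 157 134 151 158 161 163 162 159 158 162 165 163 130 147 157 165 164 162 160
161 158 159 160 164 140 155 136 146 157 160 164 162 160 158 161 165 163 130 150 138 163 164 162 160
161 158 160 160 164 146 134 146 132 158 159 16
[... 1298 characters left out ...]
 93  92  94  95 100  98  99 100 113 161 165 164 161 160
162 157 159 159 163 152  94 100 103 103 100  94  91  92  94 106 116 120 121  93 149 164 163 161 161
162 157 159 159 162 140  76 105 118 127 125 108 121 125 162 157 160 161 160  82 139 164 163 161 161
162 157 159 159 163 141  69 120 166 173 170 159 171 178 190 183 181 178 152  76 138 164 164 161 161
161 157 159 159 162 154  72  99 149 177 188 186 192 199 159 180 180 153 102  86 152 164 164 161 161
161 157 158 159 161 164  99  68  83 121 146 171 177 179 132 154 136 102  75 106 163 164 163 161 160
161 156 159 159 162 164 144  98  69  70  83 120 124 122 102 102  75  74  97 139 163 165 163 161 161
head expected px [318.92882802 191.74564945]
```

```bash
python3 -c "
from h import *
print(r.finish_job())"
```

```text
the job is handed in; nothing more can be done
None
```

The bearing, spacer and retainer plate are on the spindle with its head in the plate's recess, and I handed the job in at about 36.5 s. The hand-in returned no verdict, and the highest force I read at the wrist was about 13 N.

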